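# Clamp the steel block in the edge-clamp fixture

### The arm

A 6-joint arm with a two-finger parallel gripper is mounted at the origin on a cart in front of the work surface, level with it; the furniture and walls round the work are solid. World frame = base frame: x ahead of the robot, y to its left, z up, the work surface at z = 0. Lengths are in m, angles in rad, forces in N, time in s.
With the tool pointing down it reaches from about 0.3 to 0.875 m from the base axis. Payload 6.4 kg.
Tool frame: the origin (TCP) lies at the very end of the fingers, on their centre line; the grasp point (between the pads) lies 19 mm behind it; z points along the fingers, y is the line along which they close (so a half turn about z gives the same grasp; the last joint's range is limited). The gripper opens to 85 mm and grips with 20 to 120 N. Pads are 22 mm wide; open, the fingers measure 114 mm over their backs; the gripper's body (76 mm by 85 mm) begins 54 mm behind the grasp point. The pads swing forward as they close: fully open they stand 13 mm farther back than shut.
Start: joints at [-1.479, 0.181, 1.607, -0, 1.354, -0.206], TCP at [0.169, -0.55, 0.231] pointing down, gripper open.
Joint ranges: [-2.99, 2.99], [-0.89, 2.07], [0.3, 2.58], [-1.14, 4.28], [0, 2.63], [-3.12, 3.12]. Speed limits (rad/s): [2.57, 2.57, 3.01, 3.14, 3.14, 3.14].

### API

Orientations are given as a unit quaternion [w, x, y, z].
In Python, from bench import * gives the robot as it stands. The module is installed in compiled form; this text tells all that it offers.
- The arm moves only by the tool arm_command, never from a script. Its arguments are lists of equal length, an entry for each row: "dp": the shift along the tool's x, y, z in units of 0.25 m (1.0 is 0.25 m), a list of three; "turn": the turn, a rotation vector about the tool's x, y, z in units of 30 degrees (1.0 is 30 degrees), a list of three; "jaw": the opening, from 0 (shut) to 1 (fully open). A call has 1 to 5 rows; each row is the pose to reach, as a shift and turn from the pose commanded when the call began, along the tool's axes at that moment; what a row does not reach only later rows make up. A row lasts 1/8 s, in which the tool goes at most 62.5 mm and 10.7 degrees, less where a joint would pass 70% of its speed; a pose out of reach is approached as far as the arm can. A call with a number of a shift or a turn outside -1 to 1 is refused whole. A call with a gripper value outside its range is refused whole. The fingers move at their own pace and stop on an object; the grip force is fixed at half the most. Time passes only in rows, so rows that repeat a pose let the fingers close. It gives the time, the measured TCP pose, the force, the opening and the grip force at its end, in the units of the state.
- get_obs(): the state, without advancing time (a new reading comes with each control period).
- camera(name): name is "scene" or "top"; returns the picture (384x512x3 uint8, blue, green, red); there is no depth.
- get_calibration(name): a dict with "camera_matrix" (3x3 intrinsics, pixels), "R" (3x3) and "t" (3): a world point X has camera coordinates R X + t. Camera axes: x right, y down, z forward; pixel columns grow to the right and rows downward; lengths in m; the calibration is good to about 2 mm. A picture is of the moment at which its call begins. get_calibration takes no time and is no camera call.
- hand_in(): hands the job in; it is judged then, once.
The state is a dict: "time_s": time; "q": joint angles; "dq": joint speeds; "joint_efforts": joint torques, N m; "eef_pos": TCP position; "eef_rot": TCP orientation; "wrist_force": force on the tool from outside, world axes, zero at the start; "torque": the same for the moment, N m; "opening": opening from 0.0 (shut) to 1.0 (fully open); "grasp_force": force on a finger pad.
Only numpy, scipy, OpenCV 4.12 (cv2) and the standard library are available. Lean on these libraries where they do the work, as an engineer would, in place of code of your own. Each camera call takes 0.05 s, during which the arm holds its last target. There are 200 camera calls.

### The job

Put the steel block into the clamp fixture between the four locating pins, polished side up, and press it fully home, flat on the seat, before you clamp it. Then turn the black hand knob clockwise until you feel the jaw bite on the block, give it about a quarter turn more (no overtightening), and let go.

Things in the scene. Friction and masses are not known exactly. Their poses are not given: they have to be found in the camera images.
- block: grey steel bench block, 60 mm (its x) by 75 mm (its y) by 22 mm high, about 0.75 kg, lying loose on the bench; origin at the centre of its underside, z up. It must lie in the fixture with its 75 mm length along the fixture's y (either way round).
- fixture: edge-clamp fixture bolted to the bench: grey base plate 114 mm (x) by 214 mm (y) by 14 mm, with a blue clamp housing (68 by 64 mm, top 48 mm over the bench) under a black round knob at its +y end, and a steel stop plate on a blue bracket at its -y end. Origin on the bench under the middle of the seat, y from the stop to the knob, z up.
- seat (a point): middle of the bright flat seat on which the block must lie, 16 mm over the bench, axes as the fixture's. Four round bullet-nosed pins, 10 mm thick, stand on it at x = +-36.6, y = +-26 mm to 8 mm height, then taper to 15 mm; they leave 63 mm in x for the 60 mm block, and 42 mm between the pins along y as room for the fingers beside the block. Nothing stands over the seat.
- stop_face (a point): middle of the stop plate's face (58 mm wide, top at 37 mm over the bench with a rounded edge of 5 mm radius), 11 mm over the seat; it looks to +y and stands 39.0 to 40.4 mm from the seat's middle, as it has been set; it does not move under the clamp.
- jaw_face (a point): middle of the moving jaw's face (same shape as the stop), 11 mm over the seat, looking to -y; fully open it stands 40.6 mm from the seat's middle. The knob drives it towards the stop, 2.1 mm per rad; it pushes the block along against the stop and is then tight.
- knob_grip (a point): on the knob's vertical axis, at the middle of its grip height, 78 mm over the bench; 102 mm from the seat's middle along the fixture's y. The knob is a black fluted cylinder, 56 mm across, from 64 to 88 mm over the bench, with an orange cap and a white index mark on its top; it can be gripped from above at any angle, with nothing beside it above 57 mm.
- knob (a joint): turn of the knob in rad, growing clockwise seen from above; starts between 0 (fully open) and 0.4. It turns freely (under 0.1 N m) until the jaw pinches the block against the stop, 1.8 to 2.9 rad after the start; there the torque rises by about 0.2 N m within 0.2 rad, then climbs only slowly (0.05 N m in a quarter turn). Let go, it stays, springing back by at most about 0.2 rad.
- jaw (a joint): how far the jaw's face, which is sprung on disc springs against its ram, has been pressed back, in m: 0 until it bites, then 2.1 mm per rad of the knob (3.3 mm for a quarter turn); the springs are flat at 8 mm.
Not all that is in view belongs to the job. Of the things like the block, leave any that is red; of the rest the larger one is meant.

How it is judged:
By the outcome, as a careful person would: the job done as asked, in the order asked, and still so for the second after the job is handed in, with the robot touching nothing.
It also fails if it takes over 69 s, if anything falls off the work surface, if the arm or the gripper's body presses on something with over 40 N, if the wrist force passes 120 N, or if a joint passes its speed limit or range.

## Working session

There is one attempt and no reset: what is moved stays moved. The work goes in short steps, Python scripts to look and compute and a tool call to move; the robot and the scene stay as the last step left them, time stands still between calls to the robot, and variables do not carry over. Pictures are saved under pics/ and viewed, at most 10 in all, crops included, and the job is handed in when it is done.

Besides the shell and the picture viewer there is one more tool, called after "Call:" in YAML: its name, and indented under it one key for each argument. arm_command: Moves the arm, as the interface text tells. Its arguments: {"type":"object","properties":{"dp":{"type":"array"},"turn":{"type":"array"},"jaw":{"type":"array"}},"required":["dp","turn","jaw"]}

```bash
mkdir -p pics; python3 - <<'E'
from bench import *
import cv2,numpy as np
for n in("scene","top"):
    cv2.imwrite(f"pics/{n}0.png",camera(n)); c=get_calibration(n); print(n,c["camera_matrix"].tolist(),np.round(c["R"],4).tolist(),np.round(c["t"],4).tolist(), np.round(-c["R"].T@c["t"],3))
o=get_obs(); print(o)
E
```

```text
scene [[399.2116544742052, 0.0, 250.63459538211933], [0.0, 399.2116544742052, 189.26595690601906], [0.0, 0.0, 1.0]] [[-0.8473, -0.5308, 0.0159], [-0.3877, 0.5979, -0.7015], [0.3628, -0.6006, -0.7125]] [0.388, 0.2732, 0.9258] [0.099 0.599 0.845]
top [[382.3520818569581, 0.0, 260.77387258354736], [0.0, 382.3520818569581, 191.93256393020422], [0.0, 0.0, 1.0]] [[0.047, -0.9989, -0.002], [-0.9735, -0.0454, -0.2243], [0.224, 0.0125, -0.9745]] [-0.0882, 0.5206, 0.8848] [ 0.313 -0.076  0.979]
{'time_s': 0.1, 'q': array([-1.47930882e+00,  1.81476603e-01,  1.60789714e+00, -4.51812358e-06,
        1.35381210e+00, -2.06315944e-01]), 'dq': array([ 8.65972361e-04, -9.99823876e-04, -3.51218513e-03, -3.37373406e-04,
        8.27034297e-04, -8.27911795e-05]), 'joint_efforts': array([-3.25734106e-05, -4.45880878e+01, -3.52240813e+01, -2.60608840e-04,
        4.16281502e-03, -1.92200321e-05]), 'eef_pos': array([ 0.16867744, -0.5491841 ,  0.23047396]), 'eef_rot': array([-7.95410011e-04,  9.88934220e-01,  1.48352535e-01,  4.35087490e-05]), 'wrist_force': array([ 0.25796515,  0.49032889, -0.30452593]), 'torque': array([-0.00044128,  0.06912637,  0.01968681]), 'grasp_force': 0.0, 'opening': 1.0026629351765648}
```

View pics/scene0.png

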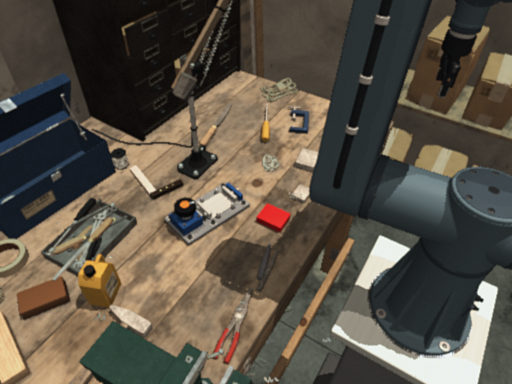

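View pics/top0.png

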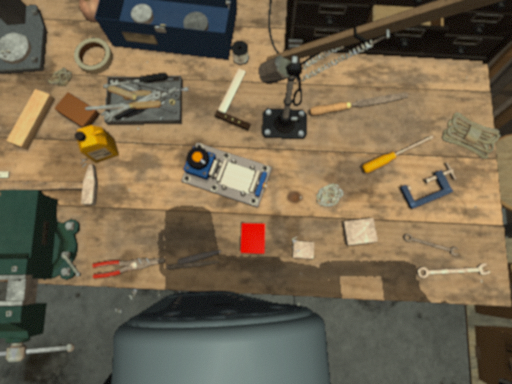

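The scene picture shows the fixture at about (207,212) and the red decoy at (273,216). The top picture shows the knob at (197,160) and the seat at (240,177). The grey candidates there are at (360,232), the larger, and (303,249), the smaller. I'll zoom in on both.

```bash
python3 - <<'E'
import cv2,numpy as np
t=cv2.imread("pics/top0.png");s=cv2.imread("pics/scene0.png")
a=cv2.resize(t[140:265,175:385],(800,476),interpolation=cv2.INTER_CUBIC)
b=cv2.resize(s[140:250,160:330],(800,518),interpolation=cv2.INTER_CUBIC)
cv2.imwrite("pics/a.png",a);cv2.imwrite("pics/b.png",b)
E
```

```text
(no output)
```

View pics/a.png

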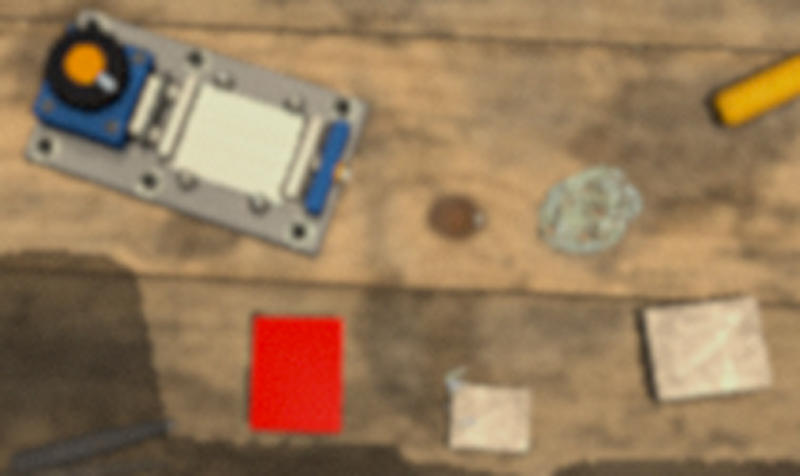

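View pics/b.png

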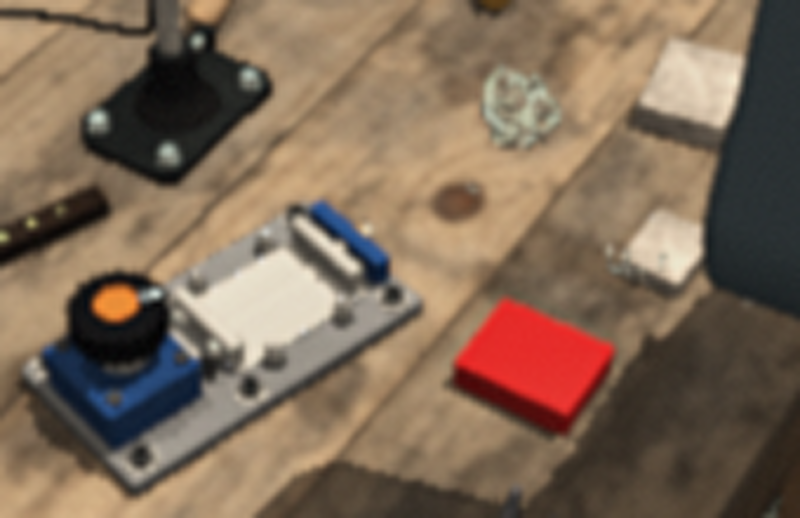

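The top crop shows that the larger grey block has a pale, bright top face at about (707,348) in the crop and darker sides. The scene crop shows the same block at (690,95), cut off by the arm's link. The bright face is already up. Next I'll measure.

```bash
cat > h.py <<'E'
import cv2,numpy as np
from bench import *
C={n:get_calibration(n) for n in("scene","top")}
def P(n):
    c=C[n]; return c["camera_matrix"]@np.c_[c["R"],c["t"]]
def proj(n,X):
    p=P(n)@np.append(X,1); return p[:2]/p[2]
def cast(n,uv,z):
    c=C[n]; o=-c["R"].T@c["t"]; d=c["R"].T@np.linalg.solve(c["camera_matrix"],[uv[0],uv[1],1]); return o+d*(z-o[2])/d[2]
def tri(us,ut):
    X=cv2.triangulatePoints(P("scene"),P("top"),np.float64(us).reshape(2,1),np.float64(ut).reshape(2,1)); return (X[:3]/X[3]).ravel()
def blobs(img,mask,amin=30):
    mask=cv2.morphologyEx(mask.astype(np.uint8)*255,cv2.MORPH_OPEN,np.ones((2,2)))
    cs,_=cv2.findContours(mask,cv2.RETR_EXTERNAL,cv2.CHAIN_APPROX_NONE)
    return [c for c in cs if cv2.contourArea(c)>amin]
E
python3 - <<'E'
from h import *
t=cv2.imread("pics/top0.png");s=cv2.imread("pics/scene0.png")
H=lambda i:[x.astype(int) for x in cv2.split(cv2.cvtColor(i,cv2.COLOR_BGR2HSV))]
print("block px",t[232,[355,360,365]].tolist(),"seat",t[177,[235,240]].tolist(),"wood",t[215,[345,370]].tolist(),t[232,[335,385]].tolist(), "scene block",s[158,308],"seat",s[203,216])
for n,i in(("scene",s),("top",t)):
    h,S,V=H(i)
    box=(slice(140,250),slice(160,330)) if n=="scene" else (slice(140,265),slice(175,385))
    for nm,m in(("pale",(S<70)&(V>165)),("orange",(h>5)&(h<22)&(S>200)&(V>190)),("blue",(h>100)&(h<125)&(S>120)),("red",((h<5)|(h>175))&(S>200))):
        mm=np.zeros(h.shape,bool);mm[box]=m[box]
        for c in blobs(i,mm,12):
            r=cv2.minAreaRect(c);M=cv2.moments(c)
            print(n,nm,cv2.contourArea(c),np.round([M["m10"]/M["m00"],M["m01"]/M["m00"]],1),np.round(cv2.boxPoints(r),1).tolist())
E
```

```text
block px [[156, 190, 217], [174, 212, 222], [161, 200, 222]] seat [[187, 220, 223], [189, 222, 223]] wood [[95, 138, 173], [106, 151, 187]] [[96, 133, 162], [98, 140, 170]] scene block [190 215 231] seat [202 220 229]
scene pale 433.0 [216.7 204.9] [[197.0, 202.0], [214.0, 185.0], [233.5, 204.5], [216.5, 221.5]]
scene pale 27.5 [230.3 192.8] [[223.5, 187.5], [225.5, 185.5], [237.0, 197.0], [235.0, 199.0]]
scene pale 147.0 [302.1 192.8] [[293.0, 195.0], [298.79998779296875, 183.39999389648438], [311.6000061035156, 189.8000030517578], [305.79998779296875, 201.39999389648438]]
scene pale 250.5 [308.1 158.1] [[296.5, 162.8000030517578], [300.6000061035156, 147.8000030517578], [319.0, 152.8000030517578], [314.8999938964844, 167.8000030517578]]
scene blue 353.0 [186.9 223.4] [[170.60000610351562, 214.60000610351562], [201.3000030517578, 211.3000030517578], [203.5, 232.3000030517578], [172.8000030517578, 235.5]]
scene blue 50.0 [235.9 191.9] [[227.0, 185.89999389648438], [230.60000610351562, 182.60000610351562], [244.0, 197.1999969482422], [240.39999389648438, 200.5]]
scene red 499.5 [273.9
[... 1144 characters left out ...]
64.89999389648438], [367.20001220703125, 172.6999969482422]]
top orange 42.5 [197.6 157.4] [[194.0, 154.0], [201.0, 154.0], [201.0, 161.0], [194.0, 161.0]]
top blue 60.5 [261.3 184.8] [[255.5, 195.10000610351562], [263.29998779296875, 173.10000610351562], [266.8999938964844, 174.3000030517578], [259.20001220703125, 196.39999389648438]]
top blue 193.5 [202.  169.9] [[184.6999969482422, 171.60000610351562], [192.60000610351562, 149.10000610351562], [215.3000030517578, 157.10000610351562], [207.39999389648438, 179.60000610351562]]
top red 629.0 [253.4 239.1] [[241.0, 253.10000610351562], [242.6999969482422, 223.6999969482422], [266.1000061035156, 225.10000610351562], [264.3999938964844, 254.5]]
```

```bash
cat >> h.py <<'E'
def chan(img,k):
    img=img.astype(np.float32); b,g,r=cv2.split(img)
    return {"b":b,"g":g,"sat":-(r-b)/(r+1)*255,"gray":(b+g+r)/3}[k]
def quad(img,q,k,w=4,lo=.12,hi=.88):
    """refine quad: strongest inside-bright -> outside-dark step across each side; lines intersected"""
    q=np.float64(q);ch=cv2.GaussianBlur(chan(img,k),(0,0),.7);ctr=q.mean(0);L=[];rms=[]
    for i in range(4):
        a,b=q[i],q[(i+1)%4];d=(b-a)/np.linalg.norm(b-a);n=np.array([-d[1],d[0]])
        if n@(a-ctr)<0:n=-n
        s=np.arange(-w,w+.01,.1);pts=[]
        for f in np.linspace(lo,hi,40):
            m=(a+f*(b-a)+s[:,None]*n).astype(np.float32)
            pr=cv2.remap(ch,m[None,:,0],m[None,:,1],cv2.INTER_LINEAR)[0]
            g=-np.gradient(cv2.GaussianBlur(pr[None],(0,0),5)[0]);j=g.argmax();pts.append(m[j])
        pts=np.array(pts);vx,vy,x,y=cv2.fitLine(pts,cv2.DIST_HUBER,0,.01,.01).ravel()
        nn=np.array([-vy,vx]);c=nn@[x,y];L.append((nn,c));rms.append(np.median(abs(pts@nn-c)))
    out=[np.linalg.solve([L[i-1][0],L[i][0]],[L[i-1][1],L[i][1]]) for i in range(4)]
    return np.array(out),np.round(rms,2)
def avg(n,k=4): return np.mean([camera(n).astype(np.float32) for _ in range(k)],0)
def rect(X):
    c=X.mean(0);s=[np.linalg.norm(X[(i+1)%4]-X[i]) for i in range(4)]
    e=X[1]-X[0]+X[2]-X[3]; return c,np.degrees(np.arctan2(e[1],e[0])),np.array(s)*1000
E
cat > m1.py <<'E'
from h import *
np.set_printoptions(precision=4,suppress=True)
t=avg("top");s=avg("scene");np.save("t.npy",t);np.save("s.npy",s)
tc=lambda x,y:(175+x*210/800,140+y*125/476)
sc=lambda x,y:(160+x*170/800,140+y*110/518)
B,r=quad(t,[tc(645,310),tc(757,297),tc(772,385),tc(655,400)],"b",3)
print("block px",B.tolist(),r)
for z in(.018,.022,.026):print(z,rect(np.array([cast("top",p,z) for p in B])))
F,r=quad(t,[tc(90,10),tc(365,100),tc(318,255),tc(28,155)],"sat",3)
print("plate top px",F.tolist(),r)
for z in(.010,.014):print(z,rect(np.array([cast("top",p,z) for p in F])))
G,r=quad(s,[sc(30,372),sc(270,215),sc(422,305),sc(135,478)],"sat",2.5)
print("plate scene px",G.tolist(),r);print(rect(np.array([cast("scene",p,.014) for p in G])))
for nm,im in(("top",t),("scene",s)):
    h,S,V=cv2.split(cv2.cvtColor(im.astype(np.uint8),cv2.COLOR_BGR2HSV))
    m=((h>3)&(h<24)&(S>190)&(V>150))
    k=np.zeros_like(m);
    if nm=="top":k[148:168,186:210]=1
    else:k[195:212,175:195]=1
    ys,xs=np.nonzero(m&k);print(nm,"cap",xs.mean(),ys.mean(),len(xs)); 
    if nm=="top":ct=(xs.mean(),ys.mean())
    else:cs=(xs.mean(),ys.mean())
X=tri(cs,ct);print("cap tri",X,"err",proj("top",X)-ct,proj("scene",X)-cs, "cast top",cast("top",ct,.088),"cast scene",cast("scene",cs,.088))
E
python3 m1.py
```

```text
block px [[343.4886779785156, 221.04611206054688], [373.00164794921875, 217.86631774902344], [377.4750671386719, 240.92347717285156], [347.5160827636719, 244.74728393554688]] [0.03 0.06 0.01 0.05]
0.018 (array([ 0.4443, -0.3185,  0.018 ]), np.float64(-80.63661989317116), array([75.6872, 58.7808, 76.0414, 60.1385]))
0.022 (array([ 0.4437, -0.3175,  0.022 ]), np.float64(-80.63661989317117), array([75.3721, 58.5361, 75.7248, 59.8882]))
0.026 (array([ 0.4432, -0.3165,  0.026 ]), np.float64(-80.63661989317119), array([75.057 , 58.2914, 75.4082, 59.6378]))
plate top px [[203.4541778564453, 144.475341796875], [268.7445373535156, 165.40322875976562], [256.22003173828125, 206.90960693359375], [179.0389404296875, 180.4627685546875]] [0.08 0.09 0.11 1.11]
0.01 (array([0.5796, 0.0286, 0.01  ]), np.float64(-106.20958360987953), array([184.0873, 116.2413, 214.2975, 116.5398]))
0.014 (array([0.5785, 0.0282, 0.014 ]), np.float64(-106.20958360987953), array([183.3273, 115.7614, 213.4127, 116.0586]))
plate scene px [[167.6107940673828, 218.06317138671875], [212.81414794921875, 188.3430633544922], [253.0482177734375, 203.43028259277344], [191.35302734375, 242.09530639648438]] [0.56 1.23 0.07 0.05]
(array([0.5763, 0.0384, 0.014 ]), np.float64(-105.30318365253926), array([162.9012, 130.9384, 210.6687, 108.2523]))
top cap 196.67567567567568 156.24324324324326 74
scene cap 183.98039215686273 203.9607843137255 51
cap tri [0.6003 0.0969 0.0865] err [-0.0234 -0.0721] [0.0614 0.0251] cast top [0.5996 0.0966 0.088 ] cast scene [0.5995 0.098  0.088 ]
```

```bash
cat > m2.py <<'E'
from h import *
np.set_printoptions(precision=4,suppress=True)
t=np.load("t.npy");s=np.load("s.npy")
tc=lambda x,y:(175+x*210/800,140+y*125/476)
sc=lambda x,y:(160+x*170/800,140+y*110/518)
F,r=quad(t,[tc(88,10),tc(366,100),tc(318,255),tc(26,155)],"sat",2,.06,.94);print(r)
X=np.array([cast("top",p,.014) for p in F]);print(X,rect(X))
d0=X[0]-X[1];d2=X[3]-X[2];a=[np.degrees(np.arctan2(d[1],d[0])) for d in(d0,d2)];print("ydir deg",a)
G,r=quad(s,[sc(28,368),sc(290,213),sc(422,305),sc(135,478)],"sat",2);print(r)
Y=np.array([cast("scene",p,.014) for p in G]);e=Y[3]-Y[2];print("scene L2 (z14) pts",Y[2],Y[3],np.degrees(np.arctan2(e[1],e[0])))
k=np.array([.5997,.0970]);th=np.radians(np.mean(a));y=np.array([np.cos(th),np.sin(th)]);x=np.array([y[1],-y[0]])
mid=(X[:,:2]).mean(0);print("midline x-offset of knob:",(k-(X[1]+X[2])[:2]/2)@x, "knob from stop end",(k-(X[1]+X[2])[:2]/2)@y)
seat=k-.102*y;print("seat",seat,"x",x,"y",y)
ims=[]
for nm,im,o,f in(("top",t,(175,140,100,70),6),("scene",s,(165,175,100,70),6)):
    c=im[o[1]:o[1]+o[3],o[0]:o[0]+o[2]].astype(np.uint8);c=cv2.resize(c,None,fx=f,fy=f,interpolation=cv2.INTER_CUBIC)
    def pt(fx,fy,z,col):
        u=proj(nm,[*(seat+fx*x+fy*y),z]);cv2.circle(c,tuple(int(v) for v in ((u-o[:2]+.5)*f)),3,col,-1)
    for i in(-1,1):
        for j in(-1,1):pt(i*.0366,j*.026,.029,(0,0,255))
    pt(0,0,.016,(255,0,0));pt(0,.102,.088,(0,255,0))
    for i in(-.029,.029):pt(i,-.0397,.037,(255,0,255));pt(i,.0402,.037,(255,0,255))
    ims.append(c)
cv2.imwrite("pics/c.png",cv2.resize(np.vstack(ims),None,fx=.7,fy=.7))
E
python3 m2.py
```

```text
[0.15 0.36 0.08 0.64]
[[ 0.6599  0.1026  0.014 ]
 [ 0.6055 -0.0843  0.014 ]
 [ 0.4937 -0.0573  0.014 ]
 [ 0.5539  0.147   0.014 ]] (array([0.5783, 0.027 , 0.014 ]), np.float64(-106.33457589175713), array([194.6356, 114.9682, 212.9867, 114.9178]))
ydir deg [np.float64(73.75977794538957), np.float64(73.57919990174861)]
[0.31 0.65 0.05 0.  ]
scene L2 (z14) pts [ 0.4866 -0.0567  0.014 ] [0.5506 0.1437 0.014 ] 72.29838057643423
midline x-offset of knob: 0.0009083529063642355 knob from stop end 0.1751112878587056
seat [ 0.571  -0.0009] x [ 0.9597 -0.2812] y [0.2812 0.9597]
```

View pics/c.png

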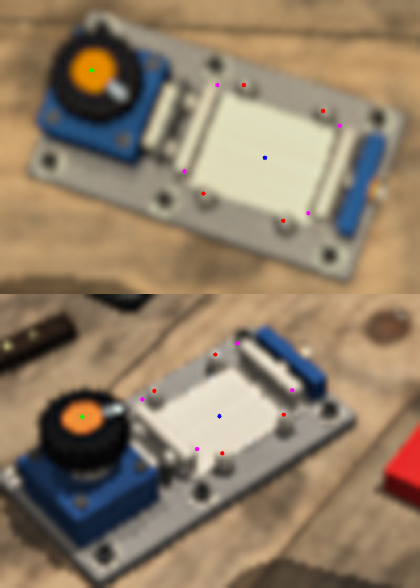

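The predicted points (dots) land on the pins, seat, stop, jaw and cap in both views, so the fixture pose fits to within about 1 px. Seat is about (0.571, -0.001), with its y axis at 73.6°. The block's top centre is (0.444, -0.3175), with its long axis at 99.4°. Now I'll plan the approach.

```bash
cat > plan.py <<'E'
import sys,numpy as np
from scipy.spatial.transform import Rotation as R
from bench import get_obs
def state():
    o=get_obs();q=o["eef_rot"];r=R.from_quat([*q[1:],q[0]]);return o,o["eef_pos"],r
def plan(x,y,z,psi):
    """tool-axis shifts (0.25 m) and turns (30 deg) to a tool-down pose with tool x at psi deg, split into calls"""
    o,p,r=state();g=np.array([x,y,z]);m=r.as_matrix();cur=np.degrees(np.arctan2(m[1,0],m[0,0]))
    goal=R.from_euler("z",psi,degrees=True)*R.from_euler("x",180,degrees=True)
    n=max(1,int(np.ceil(abs(psi-cur)/29.9)),int(np.ceil(np.abs(g-p).max()/.17)))
    print("t %.2f pos %s psi %.2f q6 %.2f op %.3f grip %.1f F %s T %s"%(o["time_s"],np.round(p,4),cur,o["q"][5],o["opening"],o["grasp_force"],np.round(o["wrist_force"],1),np.round(o["torque"],3)))
    for i in range(1,n+1):
        gi=p+(g-p)/(n-i+1);ps=cur+(psi-cur)/(n-i+1);ri=R.from_euler("z",ps,degrees=True)*R.from_euler("x",180,degrees=True)
        print(i,"dp",np.round(r.inv().apply(gi-p)/.25,4),"turn",np.round((r.inv()*ri).as_rotvec()*6/np.pi,3));p,r,cur=gi,ri,ps
if __name__=="__main__":plan(*map(float,sys.argv[1:]))
E
python3 plan.py .4437 -.3175 .14 99.4
```

```text
t 0.50 pos [ 0.1687 -0.5497  0.2313] psi 17.06 q6 -0.21 op 0.998 grip 0.0 F [0.5 0.5 0.1] T [-0.002  0.039  0.006]
1 dp [ 0.4413 -0.1884  0.1217] turn [-0.    -0.    -0.915]
2 dp [0.4785 0.0362 0.1217] turn [ 0.     0.    -0.915]
3 dp [0.4079 0.2527 0.1217] turn [ 0.     0.    -0.915]
```

Call:
arm_command:
  dp:
    - [0.22, -0.094, 0.06]
    - [0.44, -0.188, 0.12]
    - [0.44, -0.188, 0.12]
    - [0.44, -0.188, 0.12]
  turn:
    - [0, 0, -0.3]
    - [0, 0, -0.6]
    - [0, 0, -0.915]
    - [0, 0, -0.915]
  jaw: [1, 1, 1, 1]

```text
time_s: 1.0
eef_pos: [0.2606, -0.4722, 0.2014]
eef_rot: [0.0, 0.926, 0.379, -0.0]
wrist_force: [0.5, -0.8, -0.1]
opening: 0.998
grasp_force: 0.0
```

Call:
arm_command:
  dp:
    - [0.24, 0.018, 0.06]
    - [0.478, 0.036, 0.12]
    - [0.478, 0.036, 0.12]
    - [0.478, 0.036, 0.12]
  turn:
    - [0, 0, -0.3]
    - [0, 0, -0.6]
    - [0, 0, -0.915]
    - [0, 0, -0.915]
  jaw: [1, 1, 1, 1]

```text
time_s: 1.5
eef_pos: [0.3517, -0.3956, 0.1715]
eef_rot: [0.0, 0.81, 0.586, -0.0]
wrist_force: [0.4, -0.2, -0.9]
opening: 0.999
grasp_force: 0.0
```

Call:
arm_command:
  dp:
    - [0.2, 0.126, 0.06]
    - [0.408, 0.253, 0.12]
    - [0.408, 0.253, 0.12]
    - [0.408, 0.253, 0.12]
    - [0.408, 0.253, 0.12]
  turn:
    - [0, 0, -0.3]
    - [0, 0, -0.6]
    - [0, 0, -0.915]
    - [0, 0, -0.915]
    - [0, 0, -0.915]
  jaw: [1, 1, 1, 1, 1]

```text
time_s: 2.12
eef_pos: [0.4429, -0.3191, 0.1418]
eef_rot: [0.0, 0.65, 0.76, -0.0]
wrist_force: [0.2, -0.3, 0.8]
opening: 0.997
grasp_force: 0.0
```

```bash
python3 plan.py .4437 -.3175 .03 99.4; python3 -c "
from h import *
s=avg('scene',1);cv2.imwrite('pics/d.png',cv2.resize(s[60:260,160:400].astype('uint8'),None,fx=3,fy=3,interpolation=2))"
```

```text
t 2.12 pos [ 0.4429 -0.3191  0.1418] psi 98.97 q6 -1.00 op 0.997 grip 0.0 F [ 0.2 -0.3  0.8] T [-0.003 -0.072 -0.026]
1 dp [0.0064 0.0041 0.4471] turn [ 0.001  0.002 -0.014]
```

View pics/d.png

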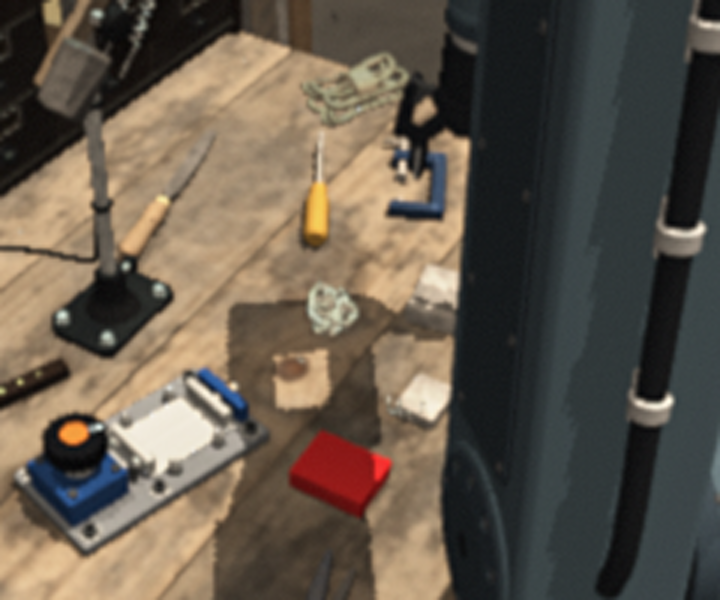

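The fingers hang at about (410,120) in the crop, in the region above the block, and the block's left part shows at (435,295). I'll check the block's top height from its visible corners in both views, then descend.

```bash
python3 - <<'E'
from h import *
s=np.load("s.npy");u=lambda x,y:(160+x*170/800,140+y*110/518)
g=(s.sum(2)/3).astype(np.float32)
c=cv2.cornerSubPix(g,np.float32([u(680,40),u(637,95)]).reshape(-1,1,2),(3,3),(-1,-1),(3,50,.01)).reshape(-1,2)
for a,b in zip(c,[(373.0,217.87),(343.5,221.05)]):
    X=tri(a,b);print(a,X.round(4),(proj("top",X)-b).round(2))
E
```

```text
[302.881   147.59782] [ 0.4785 -0.3507  0.0192] [0.08 0.28]
[295.21265 161.41504] [ 0.4671 -0.2757  0.0204] [0.04 0.12]
```

Call:
arm_command:
  dp:
    - [0.006, 0.004, 0.15]
    - [0.006, 0.004, 0.3]
    - [0.006, 0.004, 0.4]
    - [0.006, 0.004, 0.44]
    - [0.006, 0.004, 0.44]
  turn:
    - [0, 0, -0.014]
    - [0, 0, -0.014]
    - [0, 0, -0.014]
    - [0, 0, -0.014]
    - [0, 0, -0.014]
  jaw: [1, 1, 1, 1, 1]

```text
time_s: 2.8
eef_pos: [0.4437, -0.3166, 0.0313]
eef_rot: [-0.0, 0.645, 0.764, 0.0]
wrist_force: [0.3, -0.1, 0.1]
opening: 0.998
grasp_force: 0.0
```

```bash
python3 plan.py .4437 -.3175 .006 99.4
```

```text
t 2.80 pos [ 0.4437 -0.3166  0.0313] psi 99.70 q6 -1.01 op 0.998 grip 0.0 F [ 0.3 -0.1  0.1] T [-0.005 -0.032  0.015]
1 dp [-0.0038 -0.0007  0.1011] turn [-0.001 -0.001  0.01 ]
```

The corners triangulate to a height of about 20 mm against the 22 mm given, which is within the 2 mm calibration. Descending.

Call:
arm_command:
  dp:
    - [-0.004, 0, 0.05]
    - [-0.004, 0, 0.09]
    - [-0.004, 0, 0.1]
    - [-0.004, 0, 0.11]
    - [-0.004, 0, 0.118]
  turn:
    - [0, 0, 0.01]
    - [0, 0, 0.01]
    - [0, 0, 0.01]
    - [0, 0, 0.01]
    - [0, 0, 0.01]
  jaw: [1, 1, 1, 1, 1]

```text
time_s: 3.42
eef_pos: [0.4444, -0.3172, 0.0018]
eef_rot: [0.0, 0.646, 0.763, -0.0]
wrist_force: [-0.1, 0.1, 0.0]
opening: 1.002
grasp_force: 0.0
```

Call:
arm_command:
  dp:
    - [0, 0, 0.006]
    - [0, 0, 0.006]
    - [0, 0, 0.006]
    - [0, 0, 0.006]
    - [0, 0, 0.006]
  turn:
    - [0, 0, 0]
    - [0, 0, 0]
    - [0, 0, 0]
    - [0, 0, 0]
    - [0, 0, 0]
  jaw: [0.8, 0.6, 0.6, 0.6, 0.6]

```text
time_s: 4.05
eef_pos: [0.4449, -0.3174, 0.0009]
eef_rot: [0.001, 0.646, 0.763, 0.0]
wrist_force: [2.0, 1.6, 5.7]
opening: 0.685
grasp_force: 67.0
```

Call:
arm_command:
  dp:
    - [0, 0, 0]
    - [0, 0, 0]
    - [0, 0, 0]
    - [0, 0, 0]
  turn:
    - [0, 0, 0]
    - [0, 0, 0]
    - [0, 0, 0]
    - [0, 0, 0]
  jaw: [0.3, 0.0, 0.0, 0.0]

```text
time_s: 4.55
eef_pos: [0.4449, -0.3173, 0.0009]
eef_rot: [0.001, 0.646, 0.763, 0.0]
wrist_force: [2.1, 1.2, 5.2]
opening: 0.685
grasp_force: 67.0
```

```bash
python3 plan.py .4437 -.3175 .006 99.4
```

```text
t 4.55 pos [ 0.4449 -0.3173  0.0009] psi 99.53 q6 -1.00 op 0.685 grip 67.0 F [2.1 1.2 5.2] T [ 0.318 -0.311 -0.054]
1 dp [ 0.0002 -0.0049 -0.0204] turn [0.002 0.002 0.004]
```

Gripped at opening 0.685 (about 60 mm). Lifting.

Call:
arm_command:
  dp:
    - [0, 0, -0.1]
    - [0, 0, -0.25]
    - [0, 0, -0.4]
    - [0, 0, -0.4]
  turn:
    - [0, 0, 0]
    - [0, 0, 0]
    - [0, 0, 0]
    - [0, 0, 0]
  jaw: [0, 0, 0, 0]

```text
time_s: 5.05
eef_pos: [0.4452, -0.3184, 0.102]
eef_rot: [0.002, 0.646, 0.763, -0.0]
wrist_force: [0.7, -0.1, -6.0]
opening: 0.684
grasp_force: 68.6
```

```bash
python3 plan.py .5706 -.0008 .09 73.6
```

```text
t 5.05 pos [ 0.4452 -0.3184  0.102 ] psi 99.53 q6 -1.00 op 0.684 grip 68.6 F [ 0.7 -0.1 -6. ] T [ 0.017 -0.023  0.058]
1 dp [0.5849 0.3525 0.0224] turn [0.005 0.007 0.432]
2 dp [0.649  0.2123 0.0239] turn [ 0.    -0.     0.432]
```

Call:
arm_command:
  dp:
    - [0.15, 0.09, 0]
    - [0.3, 0.18, 0]
    - [0.45, 0.27, 0]
    - [0.585, 0.353, 0]
    - [0.585, 0.353, 0]
  turn:
    - [0, 0, 0.1]
    - [0, 0, 0.2]
    - [0, 0, 0.3]
    - [0.003, 0.004, 0.432]
    - [0.003, 0.004, 0.432]
  jaw: [0, 0, 0, 0, 0]

```text
time_s: 5.68
eef_pos: [0.5056, -0.1547, 0.097]
eef_rot: [-0.004, 0.727, 0.687, -0.001]
wrist_force: [0.1, -1.1, -7.0]
opening: 0.682
grasp_force: 68.5
```

Call:
arm_command:
  dp:
    - [0.16, 0.05, 0]
    - [0.32, 0.1, 0]
    - [0.5, 0.16, 0]
    - [0.649, 0.212, 0.04]
    - [0.649, 0.212, 0.04]
  turn:
    - [0, 0, 0.1]
    - [0, 0, 0.2]
    - [0, 0, 0.3]
    - [0, 0, 0.432]
    - [0, 0, 0.432]
  jaw: [0, 0, 0, 0, 0]

```text
time_s: 6.3
eef_pos: [0.568, 0.0026, 0.0872]
eef_rot: [-0.003, 0.8, 0.6, -0.002]
wrist_force: [-1.0, -0.8, -7.4]
opening: 0.683
grasp_force: 68.5
```

```bash
python3 plan.py .5706 -.0008 .045 73.6
```

```text
t 6.30 pos [0.568  0.0026 0.0872] psi 73.79 q6 0.08 op 0.683 grip 68.5 F [-1.  -0.8 -7.4] T [-0.086  0.032 -0.02 ]
1 dp [-0.0104  0.015   0.1688] turn [-0.014 -0.002  0.006]
```

Call:
arm_command:
  dp:
    - [-0.01, 0.013, 0.06]
    - [-0.01, 0.013, 0.12]
    - [-0.01, 0.013, 0.168]
    - [-0.01, 0.013, 0.168]
    - [-0.01, 0.013, 0.168]
  turn:
    - [-0.014, -0.002, 0]
    - [-0.014, -0.002, 0]
    - [-0.014, -0.002, 0]
    - [-0.014, -0.002, 0]
    - [-0.014, -0.002, 0]
  jaw: [0, 0, 0, 0, 0]

```text
time_s: 6.92
eef_pos: [0.5723, -0.003, 0.0487]
eef_rot: [0.002, 0.801, 0.599, 0.002]
wrist_force: [-0.4, 0.4, -5.7]
opening: 0.683
grasp_force: 68.3
```

```bash
python3 plan.py .5706 -.0008 .033 73.6; python3 -c "
from h import *
c=[]
for n,(x,y) in (('scene',(165,165)),('top',(175,130))):
    c.append(cv2.resize(avg(n,2)[y:y+80,x:x+100].astype('uint8'),None,fx=4,fy=4,interpolation=2))
cv2.imwrite('pics/e.png',np.hstack(c))"
```

```text
t 6.92 pos [ 0.5723 -0.003   0.0487] psi 73.59 q6 0.07 op 0.683 grip 68.3 F [-0.4  0.4 -5.7] T [ 0.003 -0.037  0.066]
1 dp [ 0.0064 -0.0092  0.0628] turn [ 0.011 -0.001 -0.   ]
```

View pics/e.png

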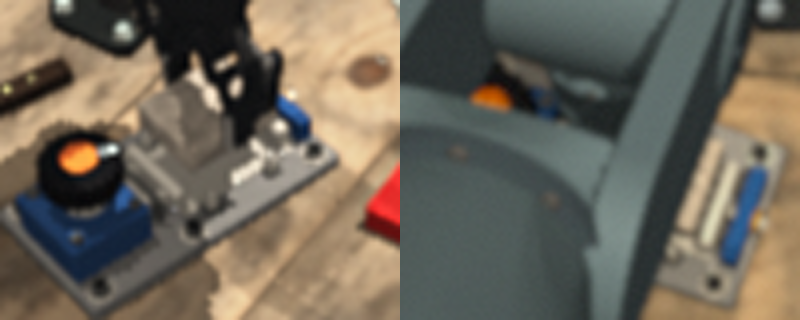

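The block hangs level over the seat in the scene view, held across its 60 mm; the arm hides it in the top view. I'll let the arm settle and then correct the pose.

Call:
arm_command:
  dp:
    - [0, 0, 0]
    - [0, 0, 0]
    - [0, 0, 0]
  turn:
    - [0, 0, 0]
    - [0, 0, 0]
    - [0, 0, 0]
  jaw: [0, 0, 0]

```text
time_s: 7.5
eef_pos: [0.572, -0.0026, 0.0485]
eef_rot: [0.002, 0.801, 0.599, 0.002]
wrist_force: [0.2, -0.2, -6.9]
opening: 0.681
grasp_force: 68.3
```

```bash
python3 plan.py .5706 -.0008 .036 73.6
```

```text
t 7.50 pos [ 0.572  -0.0026  0.0485] psi 73.62 q6 0.07 op 0.681 grip 68.3 F [ 0.2 -0.2 -6.9] T [-0.031 -0.017  0.   ]
1 dp [ 0.0054 -0.0077  0.0501] turn [ 0.01  -0.001  0.001]
```

Call:
arm_command:
  dp:
    - [0.0054, -0.0077, 0.03]
    - [0.0054, -0.0077, 0.05]
    - [0.0054, -0.0077, 0.05]
    - [0.0054, -0.0077, 0.05]
  turn:
    - [0.01, 0, 0]
    - [0.01, 0, 0]
    - [0.01, 0, 0]
    - [0.01, 0, 0]
  jaw: [0, 0, 0, 0]

```text
time_s: 8.0
eef_pos: [0.5706, -0.0008, 0.0359]
eef_rot: [-0.0, 0.801, 0.599, 0.0]
wrist_force: [0.4, 0.6, -6.4]
opening: 0.684
grasp_force: 68.4
```

```bash
python3 plan.py .5706 -.0008 .027 73.6; python3 -c "
from h import *
x,y=165,165;im=avg('scene',3);np.save('hov.npy',im);f=8
c=cv2.resize(im[y:y+75,x:x+100].astype('uint8'),None,fx=f,fy=f,interpolation=2)
p=np.array([.5706,-.0008]);Y=np.array([np.cos(np.radians(73.6)),np.sin(np.radians(73.6))]);X=np.array([Y[1],-Y[0]])
def d(a,b,z,col):
    u=(proj('scene',[*(p+a*X+b*Y),z])-[x,y]+.5)*f;cv2.circle(c,tuple(int(v) for v in u),3,col,-1)
for a in(-.03,.03):
  for b in(-.0375,.0375):d(a,b,.035,(0,255,0));d(a,b,.057,(0,0,255))
for a in(-.0366,.0366):
  for b in(-.026,.026):d(a,b,.031,(255,0,255))
cv2.imwrite('pics/f.png',c)"
```

```text
t 8.00 pos [ 0.5706 -0.0008  0.0359] psi 73.61 q6 0.08 op 0.684 grip 68.4 F [ 0.4  0.6 -6.4] T [0.012 0.029 0.005]
1 dp [ 0.0001 -0.      0.0355] turn [-0.    -0.001  0.   ]
```

View pics/f.png

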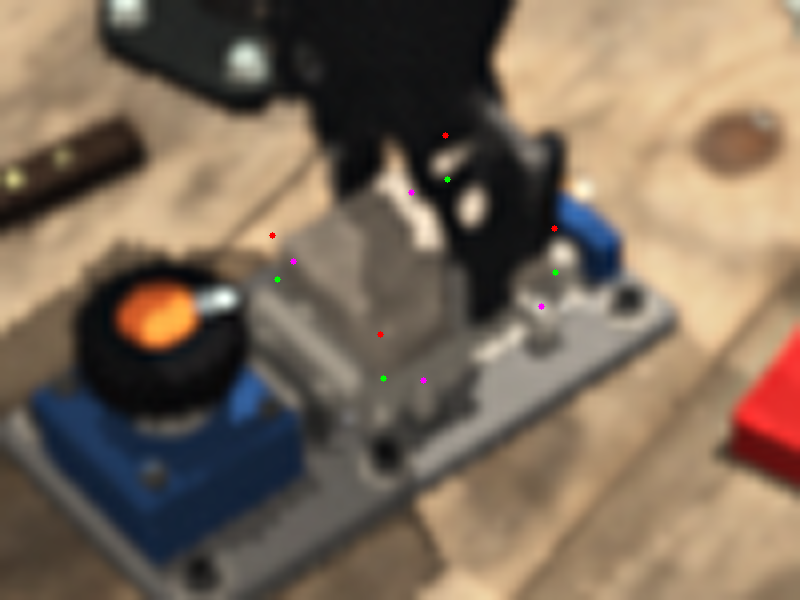

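The block's outline sits on its predicted corners (near bottom corner at about (383,380)) and the pin tops match, so it's aligned. Lowering with force checks.

Call:
arm_command:
  dp:
    - [0, 0, 0.012]
    - [0, 0, 0.024]
    - [0, 0, 0.036]
    - [0, 0, 0.036]
  turn:
    - [0, 0, 0]
    - [0, 0, 0]
    - [0, 0, 0]
    - [0, 0, 0]
  jaw: [0, 0, 0, 0]

```text
time_s: 8.65
eef_pos: [0.5703, -0.0008, 0.0265]
eef_rot: [-0.0, 0.801, 0.599, -0.0]
wrist_force: [-1.2, -0.5, -6.6]
opening: 0.684
grasp_force: 68.5
```

Call:
arm_command:
  dp:
    - [0, 0, 0.01]
    - [0, 0, 0.02]
    - [0, 0, 0.026]
    - [0, 0, 0.03]
    - [0, 0, 0.03]
  turn:
    - [0, 0, 0]
    - [0, 0, 0]
    - [0, 0, 0]
    - [0, 0, 0]
    - [0, 0, 0]
  jaw: [0, 0, 0, 0, 0]

```text
time_s: 9.28
eef_pos: [0.5706, -0.0008, 0.0194]
eef_rot: [-0.0, 0.801, 0.599, 0.0]
wrist_force: [0.4, -0.4, -6.0]
opening: 0.68
grasp_force: 68.5
```

```bash
python3 plan.py .5706 -.0008 .0165 73.6
```

```text
t 9.28 pos [ 0.5706 -0.0008  0.0194] psi 73.61 q6 0.08 op 0.680 grip 68.5 F [ 0.4 -0.4 -6. ] T [-0.041 -0.038  0.01 ]
1 dp [0.     0.     0.0117] turn [-0.    -0.001  0.   ]
```

No contact so far, so it sits clear between the pins. Last few millimetres now.

Call:
arm_command:
  dp:
    - [0, 0, 0.004]
    - [0, 0, 0.008]
    - [0, 0, 0.011]
    - [0, 0, 0.014]
    - [0, 0, 0.014]
  turn:
    - [0, 0, 0]
    - [0, 0, 0]
    - [0, 0, 0]
    - [0, 0, 0]
    - [0, 0, 0]
  jaw: [0, 0, 0, 0, 0]

```text
time_s: 9.9
eef_pos: [0.5706, -0.0008, 0.0169]
eef_rot: [-0.0, 0.801, 0.599, 0.0]
wrist_force: [-5.4, 0.3, 5.4]
opening: 0.689
grasp_force: 69.7
```

The block reached the seat at the expected height (0.0169). I'll press lightly while gripped, then release.

Call:
arm_command:
  dp:
    - [0, 0, 0.004]
    - [0, 0, 0.006]
    - [0, 0, 0.006]
  turn:
    - [0, 0, 0]
    - [0, 0, 0]
    - [0, 0, 0]
  jaw: [0, 0, 0]

```text
time_s: 10.28
eef_pos: [0.5707, -0.0008, 0.0169]
eef_rot: [-0.0, 0.801, 0.599, -0.0]
wrist_force: [-11.6, 0.9, 18.3]
opening: 0.686
grasp_force: 71.3
```

```bash
python3 plan.py .5706 -.0008 .0169 73.6
```

```text
t 10.28 pos [ 0.5707 -0.0008  0.0169] psi 73.63 q6 0.08 op 0.686 grip 71.3 F [-11.6   0.9  18.3] T [ 0.073  1.66  -0.103]
1 dp [ 0.     -0.0002  0.0001] turn [-0.001 -0.     0.001]
```

Call:
arm_command:
  dp:
    - [0, 0, -0.006]
    - [0, 0, -0.006]
    - [0, 0, -0.006]
    - [0, 0, -0.006]
    - [0, 0, -0.006]
  turn:
    - [0, 0, 0]
    - [0, 0, 0]
    - [0, 0, 0]
    - [0, 0, 0]
    - [0, 0, 0]
  jaw: [0, 0.9, 0.9, 0.9, 0.9]

```text
time_s: 10.9
eef_pos: [0.5708, -0.0009, 0.016]
eef_rot: [-0.0, 0.801, 0.599, 0.0]
wrist_force: [-0.6, 0.6, 0.1]
opening: 0.899
grasp_force: 0.0
```

Call:
arm_command:
  dp:
    - [0, 0, -0.05]
    - [0, 0, -0.15]
    - [0, 0, -0.25]
    - [0, 0, -0.25]
  turn:
    - [0, 0, 0]
    - [0, 0, 0]
    - [0, 0, 0]
    - [0, 0, 0]
  jaw: [0.9, 0.9, 0.9, 0.9]

```text
time_s: 11.4
eef_pos: [0.5728, -0.0013, 0.0814]
eef_rot: [0.002, 0.801, 0.599, 0.002]
wrist_force: [0.8, 0.2, 0.2]
opening: 0.903
grasp_force: 0.0
```

Call:
arm_command:
  dp:
    - [0, 0, 0]
    - [0, 0, 0]
    - [0, 0, 0]
    - [0, 0, 0]
    - [0, 0, 0]
  turn:
    - [0, 0, 0]
    - [0, 0, 0]
    - [0, 0, 0]
    - [0, 0, 0]
    - [0, 0, 0]
  jaw: [0, 0, 0, 0, 0]

```text
time_s: 12.02
eef_pos: [0.5705, -0.0008, 0.0783]
eef_rot: [-0.0, 0.801, 0.599, 0.0]
wrist_force: [0.5, 0.3, 1.0]
opening: -0.003
grasp_force: 0.0
```

```bash
python3 plan.py .5706 -.0008 .042 73.6
```

```text
t 12.03 pos [ 0.5705 -0.0008  0.0783] psi 73.61 q6 0.08 op -0.003 grip 0.0 F [0.5 0.3 1. ] T [0.061 0.026 0.052]
1 dp [0.0002 0.0004 0.145 ] turn [-0.001 -0.001  0.   ]
```

Call:
arm_command:
  dp:
    - [0, 0, 0.06]
    - [0, 0, 0.12]
    - [0, 0, 0.145]
    - [0, 0, 0.152]
    - [0, 0, 0.156]
  turn:
    - [0, 0, 0]
    - [0, 0, 0]
    - [0, 0, 0]
    - [0, 0, 0]
    - [0, 0, 0]
  jaw: [0, 0, 0, 0, 0]

```text
time_s: 12.65
eef_pos: [0.5708, -0.0009, 0.0395]
eef_rot: [-0.0, 0.801, 0.599, 0.0]
wrist_force: [-0.0, 0.0, -0.2]
opening: -0.002
grasp_force: 0.0
```

Call:
arm_command:
  dp:
    - [0, 0, 0.003]
    - [0, 0, 0.006]
    - [0, 0, 0.009]
    - [0, 0, 0.009]
  turn:
    - [0, 0, 0]
    - [0, 0, 0]
    - [0, 0, 0]
    - [0, 0, 0]
  jaw: [0, 0, 0, 0]

```text
time_s: 13.15
eef_pos: [0.5709, -0.0009, 0.0381]
eef_rot: [0.0, 0.801, 0.599, 0.0]
wrist_force: [-2.0, 0.0, 5.4]
opening: 0.0
grasp_force: 2.7
```

Contact is at 38.1 mm, which is seat plus block height. Pressing firmly.

Call:
arm_command:
  dp:
    - [0, 0, 0.004]
    - [0, 0, 0.008]
    - [0, 0, 0.01]
    - [0, 0, 0.01]
  turn:
    - [0, 0, 0]
    - [0, 0, 0]
    - [0, 0, 0]
    - [0, 0, 0]
  jaw: [0, 0, 0, 0]

```text
time_s: 13.65
eef_pos: [0.571, -0.0009, 0.038]
eef_rot: [0.0, 0.8, 0.599, 0.0]
wrist_force: [-10.3, 2.2, 25.4]
opening: 0.002
grasp_force: 12.9
```

Call:
arm_command:
  dp:
    - [0, 0, -0.02]
    - [0, 0, -0.1]
    - [0, 0, -0.25]
    - [0, 0, -0.4]
    - [0, 0, -0.4]
  turn:
    - [0, 0, 0]
    - [0, 0, 0]
    - [0, 0, 0]
    - [0, 0, 0]
    - [0, 0, 0]
  jaw: [0, 0, 0, 0.5, 1]

```text
time_s: 14.28
eef_pos: [0.5735, -0.0014, 0.1394]
eef_rot: [0.003, 0.801, 0.599, 0.003]
wrist_force: [0.8, 0.0, -1.5]
opening: 0.416
grasp_force: 0.0
```

```bash
python3 plan.py .5998 .0970 .14 250
```

```text
t 14.28 pos [ 0.5735 -0.0014  0.1394] psi 73.62 q6 0.08 op 0.416 grip 0.0 F [ 0.8  0.  -1.5] T [ 0.02  -0.016  0.001]
1 dp [ 0.0679 -0.0017 -0.0003] turn [ 0.015  0.002 -0.98 ]
2 dp [ 0.06    0.0319 -0.0004] turn [ 0.    0.   -0.98]
3 dp [ 0.0366  0.0572 -0.0004] turn [-0.    0.   -0.98]
4 dp [ 0.0038  0.0678 -0.0004] turn [ 0.    0.   -0.98]
5 dp [-0.03    0.0609 -0.0004] turn [ 0.    0.   -0.98]
6 dp [-0.056   0.0384 -0.0004] turn [-0.    0.   -0.98]
```

25 N pressed at 38.0 mm, so the block is home. Now I'll move to the knob, winding the wrist back counter-clockwise to q6 ≈ -2.8.

Call:
arm_command:
  dp:
    - [0.034, 0, 0]
    - [0.068, -0.002, 0]
    - [0.068, -0.002, 0]
  turn:
    - [0, 0, -0.33]
    - [0, 0, -0.66]
    - [0, 0, -0.98]
  jaw: [1, 1, 1]

```text
time_s: 14.65
eef_pos: [0.5744, 0.0162, 0.1342]
eef_rot: [-0.001, 0.62, 0.785, -0.0]
wrist_force: [0.3, -0.4, -0.0]
opening: 1.001
grasp_force: 0.0
```

Call:
arm_command:
  dp:
    - [0.06, 0.032, 0]
    - [0.06, 0.032, 0]
    - [0.06, 0.032, 0]
  turn:
    - [0, 0, -0.33]
    - [0, 0, -0.66]
    - [0, 0, -0.98]
  jaw: [1, 1, 1]

```text
time_s: 15.02
eef_pos: [0.5788, 0.0323, 0.1341]
eef_rot: [-0.001, 0.401, 0.916, 0.0]
wrist_force: [0.2, 0.4, -0.2]
opening: 0.997
grasp_force: 0.0
```

Call:
arm_command:
  dp:
    - [0.037, 0.057, 0]
    - [0.037, 0.057, 0]
    - [0.037, 0.057, 0]
  turn:
    - [0, 0, -0.33]
    - [0, 0, -0.66]
    - [0, 0, -0.98]
  jaw: [1, 1, 1]

```text
time_s: 15.4
eef_pos: [0.583, 0.0487, 0.1341]
eef_rot: [-0.001, 0.155, 0.988, 0.0]
wrist_force: [0.5, -0.8, 0.1]
opening: 0.995
grasp_force: 0.0
```

Call:
arm_command:
  dp:
    - [0.004, 0.068, 0]
    - [0.004, 0.068, 0]
    - [0.004, 0.068, 0]
  turn:
    - [0, 0, -0.33]
    - [0, 0, -0.66]
    - [0, 0, -0.98]
  jaw: [1, 1, 1]

```text
time_s: 15.78
eef_pos: [0.5874, 0.0652, 0.1341]
eef_rot: [-0.001, -0.101, 0.995, 0.0]
wrist_force: [1.1, -0.3, -0.4]
opening: 1.002
grasp_force: 0.0
```

Call:
arm_command:
  dp:
    - [-0.03, 0.061, 0]
    - [-0.03, 0.061, 0]
    - [-0.03, 0.061, 0]
  turn:
    - [0, 0, -0.33]
    - [0, 0, -0.66]
    - [0, 0, -0.98]
  jaw: [1, 1, 1]

```text
time_s: 16.15
eef_pos: [0.5918, 0.0816, 0.1341]
eef_rot: [-0.001, -0.35, 0.937, 0.0]
wrist_force: [0.3, 0.5, 0.7]
opening: 1.001
grasp_force: 0.0
```

Call:
arm_command:
  dp:
    - [-0.056, 0.038, 0]
    - [-0.056, 0.038, 0]
    - [-0.056, 0.038, 0]
    - [-0.056, 0.038, 0]
    - [-0.056, 0.038, 0]
  turn:
    - [0, 0, -0.33]
    - [0, 0, -0.66]
    - [0, 0, -0.95]
    - [0, 0, -0.95]
    - [0, 0, -0.95]
  jaw: [1, 1, 1, 1, 1]

```text
time_s: 16.77
eef_pos: [0.5965, 0.0976, 0.1345]
eef_rot: [-0.0, -0.566, 0.824, 0.0]
wrist_force: [-0.5, -0.3, -0.5]
opening: 0.996
grasp_force: 0.0
```

```bash
python3 plan.py .5998 .0970 .085 -110;python3 -c "
from h import *
x,y=145,130;im=avg('scene',3);np.save('hov.npy',im);f=6
cv2.imwrite('pics/g.png',cv2.resize(im[y:y+100,x:x+130].astype('uint8'),None,fx=f,fy=f,interpolation=2))"
```

```text
t 16.77 pos [0.5965 0.0976 0.1345] psi -111.06 q6 -2.81 op 0.996 grip 0.0 F [-0.5 -0.3 -0.5] T [ 0.025 -0.015  0.056]
1 dp [-0.0024 -0.0133  0.1978] turn [ 0.001  0.    -0.035]
```

View pics/g.png

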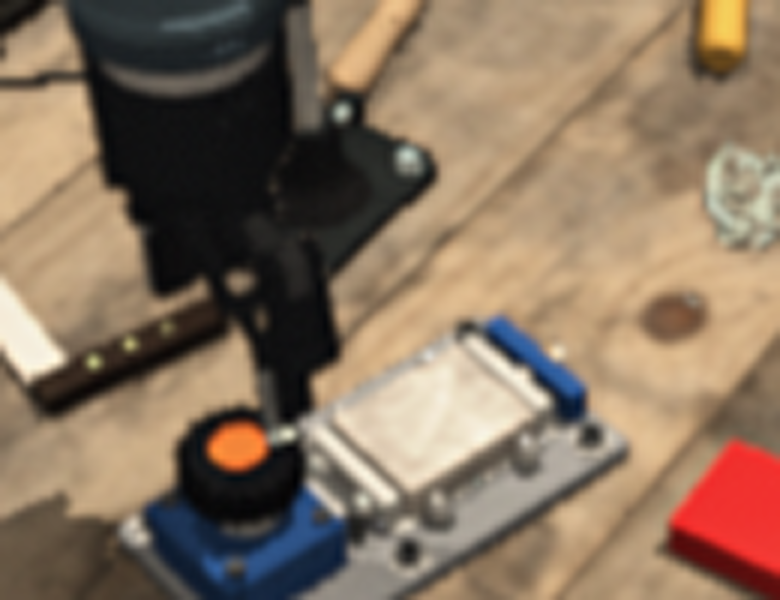

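The block sits flat between the pins at about (450,420) in the crop, bright side up, with the fingers above the knob at (238,447). Descending to grip the knob.

Call:
arm_command:
  dp:
    - [-0.0024, -0.0133, 0]
    - [-0.0024, -0.0133, 0.1]
    - [-0.0024, -0.0133, 0.2]
    - [-0.0024, -0.0133, 0.2]
    - [-0.0024, -0.0133, 0.2]
  turn:
    - [0, 0, 0]
    - [0, 0, 0]
    - [0, 0, 0]
    - [0, 0, 0]
    - [0, 0, 0]
  jaw: [1, 1, 1, 1, 1]

```text
time_s: 17.55
eef_pos: [0.6008, 0.097, 0.0857]
eef_rot: [0.001, -0.567, 0.824, -0.0]
wrist_force: [0.2, 0.3, 0.6]
opening: 1.001
grasp_force: 0.0
```

```bash
python3 plan.py .5998 .0970 .059 -111
```

```text
t 17.55 pos [0.6008 0.097  0.0857] psi -110.90 q6 -2.81 op 1.001 grip 0.0 F [0.2 0.3 0.6] T [ 0.002 -0.023 -0.004]
1 dp [0.0016 0.004  0.1067] turn [-0.002  0.002  0.003]
```

Call:
arm_command:
  dp:
    - [0.0016, 0.003, 0.05]
    - [0.0016, 0.003, 0.1]
    - [0.0016, 0.003, 0.107]
    - [0.0016, 0.003, 0.107]
  turn:
    - [0, 0, 0]
    - [0, 0, 0]
    - [0, 0, 0]
    - [0, 0, 0]
  jaw: [1, 1, 1, 1]

```text
time_s: 18.05
eef_pos: [0.5991, 0.097, 0.0577]
eef_rot: [-0.0, -0.567, 0.824, 0.0]
wrist_force: [1.0, -1.3, 0.3]
opening: 1.002
grasp_force: 0.0
```

```bash
python3 plan.py .5998 .0970 .059 -111
```

```text
t 18.05 pos [0.5991 0.097  0.0577] psi -110.89 q6 -2.81 op 1.002 grip 0.0 F [ 1.  -1.3  0.3] T [-0.056 -0.006 -0.036]
1 dp [-0.0012 -0.0026 -0.0053] turn [0.001 0.    0.004]
```

Good clearance. Close on the knob, nearly shut at half force.

Call:
arm_command:
  dp:
    - [-0.0012, -0.0026, -0.003]
    - [-0.0012, -0.0026, -0.003]
    - [-0.0012, -0.0026, -0.003]
    - [-0.0012, -0.0026, -0.003]
    - [-0.0012, -0.0026, -0.003]
  turn:
    - [0, 0, 0]
    - [0, 0, 0]
    - [0, 0, 0]
    - [0, 0, 0]
    - [0, 0, 0]
  jaw: [0.8, 0.7, 0.3, 0, 0]

```text
time_s: 18.68
eef_pos: [0.6007, 0.0969, 0.0597]
eef_rot: [0.001, -0.567, 0.824, -0.0]
wrist_force: [-0.7, 0.2, 5.6]
opening: 0.635
grasp_force: 63.4
```

```bash
python3 plan.py .5998 .0970 .059 -111
```

```text
t 18.68 pos [0.6007 0.0969 0.0597] psi -110.88 q6 -2.81 op 0.635 grip 63.4 F [-0.7  0.2  5.6] T [-0.177  0.012  0.026]
1 dp [0.0009 0.0037 0.0029] turn [-0.003  0.001  0.004]
```

Call:
arm_command:
  dp:
    - [0, 0, 0]
    - [0, 0, 0]
    - [0, 0, 0]
    - [0, 0, 0]
  turn:
    - [0, 0, 0.25]
    - [0, 0, 0.5]
    - [0, 0, 0.75]
    - [0, 0, 1]
  jaw: [0, 0, 0, 0]

```text
time_s: 19.18
eef_pos: [0.6005, 0.097, 0.0597]
eef_rot: [0.001, -0.333, 0.943, -0.0]
wrist_force: [-1.7, 0.1, 7.1]
opening: 0.639
grasp_force: 63.8
```

```bash
python3 plan.py .6007 .0969 .0597 -171
```

```text
t 19.18 pos [0.6005 0.097  0.0597] psi -141.10 q6 -2.28 op 0.639 grip 63.8 F [-1.7  0.1  7.1] T [-0.226  0.112  0.114]
1 dp [-0.0004 -0.001  -0.    ] turn [-0.001  0.002  0.997]
```

Call:
arm_command:
  dp:
    - [0, 0, 0]
    - [0, 0, 0]
    - [0, 0, 0]
    - [0, 0, 0]
  turn:
    - [0, 0, 0.25]
    - [0, 0, 0.5]
    - [0, 0, 0.75]
    - [0, 0, 1]
  jaw: [0, 0, 0, 0]

```text
time_s: 19.68
eef_pos: [0.6004, 0.0973, 0.0597]
eef_rot: [0.001, -0.078, 0.997, 0.0]
wrist_force: [-1.3, 1.6, 6.9]
opening: 0.636
grasp_force: 63.8
```

Call:
arm_command:
  dp:
    - [0, 0, 0]
    - [0, 0, 0]
    - [0, 0, 0]
    - [0, 0, 0]
    - [0, 0, 0]
  turn:
    - [0, 0, 0.25]
    - [0, 0, 0.5]
    - [0, 0, 0.75]
    - [0, 0, 1]
    - [0, 0, 1]
  jaw: [0, 0, 0, 0, 0]

```text
time_s: 20.3
eef_pos: [0.6004, 0.0975, 0.0597]
eef_rot: [0.0, 0.182, 0.983, 0.0]
wrist_force: [-1.0, 3.3, 5.8]
opening: 0.634
grasp_force: 63.8
```

```bash
python3 plan.py .6007 .0969 .0597 159; python3 -c "
from h import *
x,y=145,150;im=avg('scene',2);f=6
cv2.imwrite('pics/i.png',cv2.resize(im[y:y+90,x:x+120].astype('uint8'),None,fx=f,fy=f,interpolation=2))"
```

```text
t 20.30 pos [0.6004 0.0975 0.0597] psi 159.06 q6 -1.24 op 0.634 grip 63.8 F [-1.   3.3  5.8] T [-0.28   0.471 -0.036]
1 dp [-0.0021 -0.002   0.0001] turn [0.002 0.001 0.002]
```

View pics/i.png

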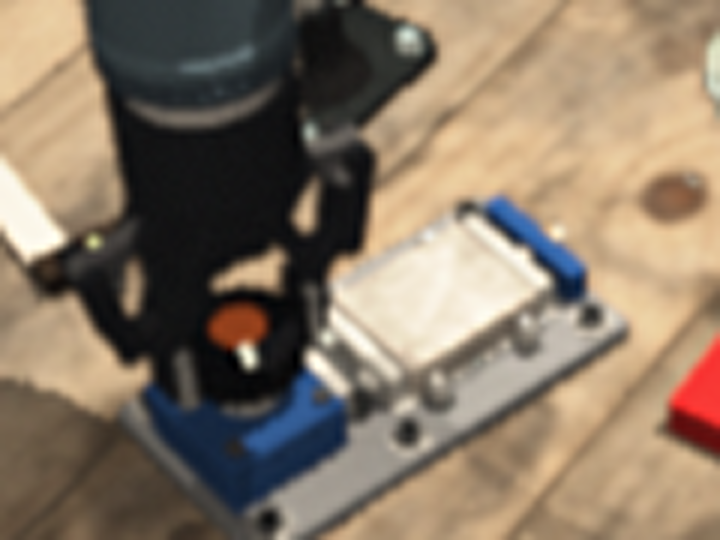

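The index mark has turned clockwise with the gripper (now at about (247,355) in the crop), so there's no slip; the block is still flat at (445,290). From here I'll turn in small steps and read the torque about the knob axis.

```bash
cat > rd.py <<'E'
from bench import *
from plan import state
import numpy as np
T=[]
for i in range(3):
    camera("top");o,p,r=state();T.append(o["torque"][2])
m=r.as_matrix();print("t %.2f psi %.2f q6 %.3f e6 %.3f op %.3f Tz %.3f +- %.3f z %.4f"%(o["time_s"],np.degrees(np.arctan2(m[1,0],m[0,0])),o["q"][5],o["joint_efforts"][5],o["opening"],np.mean(T),np.std(T),p[2]))
E
python3 rd.py
```

```text
t 20.55 psi 159.14 q6 -1.241 e6 -0.033 op 0.639 Tz -0.058 +- 0.005 z 0.0597
```

Call:
arm_command:
  dp:
    - [0, 0, 0]
    - [0, 0, 0]
  turn:
    - [0, 0, 0.15]
    - [0, 0, 0.3]
  jaw: [0, 0]

```text
time_s: 20.8
eef_pos: [0.6004, 0.0976, 0.0597]
eef_rot: [0.0, 0.259, 0.966, 0.001]
wrist_force: [-0.5, 2.8, 6.3]
opening: 0.636
grasp_force: 63.8
```

```bash
python3 rd.py
```

```text
t 20.95 psi 150.12 q6 -1.084 e6 0.141 op 0.642 Tz -0.026 +- 0.015 z 0.0597
```

Call:
arm_command:
  dp:
    - [0, 0, 0]
    - [0, 0, 0]
  turn:
    - [0, 0, 0.15]
    - [0, 0, 0.3]
  jaw: [0, 0]

```text
time_s: 21.2
eef_pos: [0.6005, 0.0977, 0.0597]
eef_rot: [0.0, 0.334, 0.943, 0.001]
wrist_force: [0.2, 3.5, 7.0]
opening: 0.637
grasp_force: 63.8
```

```bash
python3 rd.py
```

```text
t 21.35 psi 141.12 q6 -0.927 e6 0.142 op 0.639 Tz -0.022 +- 0.020 z 0.0597
```

Call:
arm_command:
  dp:
    - [0, 0, 0]
    - [0, 0, 0]
  turn:
    - [0, 0, 0.15]
    - [0, 0, 0.3]
  jaw: [0, 0]

```text
time_s: 21.6
eef_pos: [0.6005, 0.0978, 0.0597]
eef_rot: [0.0, 0.407, 0.914, 0.001]
wrist_force: [0.7, 3.9, 5.3]
opening: 0.639
grasp_force: 63.8
```

```bash
python3 rd.py
```

```text
t 21.75 psi 132.12 q6 -0.770 e6 0.141 op 0.635 Tz -0.049 +- 0.007 z 0.0597
```

Call:
arm_command:
  dp:
    - [0, 0, 0]
    - [0, 0, 0]
  turn:
    - [0, 0, 0.15]
    - [0, 0, 0.3]
  jaw: [0, 0]

```text
time_s: 22.0
eef_pos: [0.6006, 0.0978, 0.0597]
eef_rot: [0.0, 0.477, 0.879, 0.001]
wrist_force: [0.7, 3.8, 5.8]
opening: 0.635
grasp_force: 63.7
```

```bash
python3 rd.py
```

```text
t 22.15 psi 123.11 q6 -0.613 e6 0.141 op 0.639 Tz -0.023 +- 0.021 z 0.0597
```

The joint-6 effort (0.141, steady) is a clean indicator. No bite yet at 2.2 rad; continuing.

Call:
arm_command:
  dp:
    - [0, 0, 0]
    - [0, 0, 0]
  turn:
    - [0, 0, 0.15]
    - [0, 0, 0.3]
  jaw: [0, 0]

```text
time_s: 22.4
eef_pos: [0.6007, 0.0979, 0.0597]
eef_rot: [0.0, 0.545, 0.839, 0.001]
wrist_force: [2.3, 4.5, 6.2]
opening: 0.639
grasp_force: 63.8
```

```bash
python3 rd.py
```

```text
t 22.55 psi 114.13 q6 -0.456 e6 0.320 op 0.640 Tz 0.149 +- 0.023 z 0.0597
```

Call:
arm_command:
  dp:
    - [0, 0, 0]
    - [0, 0, 0]
  turn:
    - [0, 0, 0.15]
    - [0, 0, 0.3]
  jaw: [0, 0]

```text
time_s: 22.8
eef_pos: [0.6008, 0.0979, 0.0597]
eef_rot: [0.0, 0.609, 0.793, 0.001]
wrist_force: [1.6, 5.3, 4.7]
opening: 0.636
grasp_force: 63.7
```

```bash
python3 rd.py
```

```text
t 22.95 psi 105.12 q6 -0.299 e6 0.345 op 0.638 Tz 0.197 +- 0.009 z 0.0597
```

Call:
arm_command:
  dp:
    - [0, 0, 0]
    - [0, 0, 0]
  turn:
    - [0, 0, 0.15]
    - [0, 0, 0.3]
  jaw: [0, 0]

```text
time_s: 23.2
eef_pos: [0.6008, 0.0979, 0.0597]
eef_rot: [0.0, 0.669, 0.743, 0.001]
wrist_force: [2.0, 3.5, 5.0]
opening: 0.638
grasp_force: 63.6
```

```bash
python3 rd.py
```

```text
t 23.35 psi 96.15 q6 -0.142 e6 0.358 op 0.639 Tz 0.173 +- 0.024 z 0.0597
```

Call:
arm_command:
  dp:
    - [0, 0, 0]
    - [0, 0, 0]
  turn:
    - [0, 0, 0.15]
    - [0, 0, 0.3]
  jaw: [0, 0]

```text
time_s: 23.6
eef_pos: [0.6009, 0.0979, 0.0597]
eef_rot: [0.0, 0.725, 0.689, 0.001]
wrist_force: [2.8, 4.0, 4.2]
opening: 0.637
grasp_force: 63.6
```

```bash
python3 rd.py
```

```text
t 23.75 psi 87.16 q6 0.014 e6 0.362 op 0.636 Tz 0.177 +- 0.020 z 0.0597
```

Call:
arm_command:
  dp:
    - [0, 0, 0]
    - [0, 0, 0]
  turn:
    - [0, 0, 0.15]
    - [0, 0, 0.3]
  jaw: [0, 0]

```text
time_s: 24.0
eef_pos: [0.601, 0.0979, 0.0597]
eef_rot: [0.0, 0.777, 0.63, 0.001]
wrist_force: [3.1, 3.5, 5.4]
opening: 0.635
grasp_force: 63.6
```

```bash
python3 rd.py
```

```text
t 24.15 psi 78.16 q6 0.171 e6 0.366 op 0.632 Tz 0.177 +- 0.038 z 0.0597
```

The bite came at psi ≈ 121° (effort 0.14 → 0.32, then flat). A quarter turn more ends near psi 30°, plus a few degrees for springback.

Call:
arm_command:
  dp:
    - [0, 0, 0]
    - [0, 0, 0]
    - [0, 0, 0]
    - [0, 0, 0]
    - [0, 0, 0]
  turn:
    - [0, 0, 0.17]
    - [0, 0, 0.34]
    - [0, 0, 0.51]
    - [0, 0, 0.68]
    - [0, 0, 0.85]
  jaw: [0, 0, 0, 0, 0]

```text
time_s: 24.78
eef_pos: [0.6012, 0.0978, 0.0597]
eef_rot: [-0.0, 0.897, 0.442, 0.002]
wrist_force: [4.2, 2.9, 4.6]
opening: 0.638
grasp_force: 63.6
```

```bash
python3 rd.py
```

```text
t 24.93 psi 52.69 q6 0.616 e6 0.409 op 0.634 Tz 0.221 +- 0.024 z 0.0597
```

Call:
arm_command:
  dp:
    - [0, 0, 0]
    - [0, 0, 0]
    - [0, 0, 0]
    - [0, 0, 0]
    - [0, 0, 0]
  turn:
    - [0, 0, 0.17]
    - [0, 0, 0.34]
    - [0, 0, 0.51]
    - [0, 0, 0.68]
    - [0, 0, 0.85]
  jaw: [0, 0, 0, 0, 0]

```text
time_s: 25.55
eef_pos: [0.6014, 0.0976, 0.0597]
eef_rot: [-0.0, 0.972, 0.234, 0.002]
wrist_force: [3.3, 3.7, 4.1]
opening: 0.637
grasp_force: 63.6
```

```bash
python3 rd.py
```

```text
t 25.70 psi 27.24 q6 1.060 e6 0.428 op 0.637 Tz 0.197 +- 0.021 z 0.0597
```

Releasing and rising straight up.

Call:
arm_command:
  dp:
    - [0, 0, 0]
    - [0, 0, 0]
    - [0, 0, 0]
    - [0, 0, 0]
    - [0, 0, 0]
  turn:
    - [0, 0, 0]
    - [0, 0, 0]
    - [0, 0, 0]
    - [0, 0, 0]
    - [0, 0, 0]
  jaw: [0.8, 1, 1, 1, 1]

```text
time_s: 26.32
eef_pos: [0.5999, 0.097, 0.0587]
eef_rot: [-0.0, 0.972, 0.234, -0.0]
wrist_force: [0.6, -0.3, 0.1]
opening: 0.998
grasp_force: 0.0
```

Call:
arm_command:
  dp:
    - [0, 0, -0.05]
    - [0, 0, -0.15]
    - [0, 0, -0.3]
    - [0, 0, -0.45]
    - [0, 0, -0.6]
  turn:
    - [0, 0, 0]
    - [0, 0, 0]
    - [0, 0, 0]
    - [0, 0, 0]
    - [0, 0, 0]
  jaw: [1, 1, 1, 1, 1]

```text
time_s: 26.95
eef_pos: [0.6, 0.0969, 0.2111]
eef_rot: [-0.0, 0.972, 0.234, 0.001]
wrist_force: [0.1, -0.3, -0.3]
opening: 0.998
grasp_force: 0.0
```

```bash
python3 plan.py .40 -.2 .25 27
```

```text
t 26.95 pos [0.6    0.0969 0.2111] psi 27.12 q6 1.06 op 0.998 grip 0.0 F [ 0.1 -0.3 -0.3] T [-0.045  0.006 -0.008]
1 dp [-0.6267  0.3463 -0.0784] turn [ 0.    -0.002  0.002]
2 dp [-0.6265  0.3469 -0.0777] turn [ 0.    -0.     0.002]
```

Move clear, then check the index mark angle and the block numerically in both views.

Call:
arm_command:
  dp:
    - [-0.16, 0.08, -0.08]
    - [-0.32, 0.17, -0.08]
    - [-0.48, 0.26, -0.08]
    - [-0.627, 0.346, -0.08]
  turn:
    - [0, 0, 0]
    - [0, 0, 0]
    - [0, 0, 0]
    - [0, 0, 0]
  jaw: [1, 1, 1, 1]

```text
time_s: 27.45
eef_pos: [0.4991, -0.0526, 0.2299]
eef_rot: [0.0, 0.972, 0.235, 0.001]
wrist_force: [0.7, -0.4, -0.7]
opening: 0.996
grasp_force: 0.0
```

Call:
arm_command:
  dp:
    - [-0.16, 0.08, 0]
    - [-0.32, 0.17, 0]
    - [-0.48, 0.26, 0]
    - [-0.627, 0.346, 0]
    - [-0.627, 0.346, 0]
  turn:
    - [0, 0, 0]
    - [0, 0, 0]
    - [0, 0, 0]
    - [0, 0, 0]
    - [0, 0, 0]
  jaw: [1, 1, 1, 1, 1]

```text
time_s: 28.08
eef_pos: [0.3988, -0.202, 0.2297]
eef_rot: [0.001, 0.973, 0.232, 0.0]
wrist_force: [0.0, 0.1, 0.2]
opening: 0.999
grasp_force: 0.0
```

```bash
cat > chk.py <<'E'
from h import *
np.set_printoptions(precision=4,suppress=True)
k=np.array([.5998,.0970]);N=500
def mark(im,n):
    # white index mark: angle round the knob axis of the brightest blue-channel samples on the knob top
    a=np.radians(np.arange(0,360,3));g=[]
    for th in a:
        v=[]
        for r in(.014,.017,.020):
            u=proj(n,[k[0]+r*np.cos(th),k[1]+r*np.sin(th),.088]);v.append(cv2.getRectSubPix(im[:,:,0].astype(np.float32),(1,1),tuple(map(float,u)))[0,0])
        g.append(np.mean(v))
    g=np.array(g);w=np.clip(g-g.max()*.6,0,None);return np.degrees(np.angle((w*np.exp(1j*a)).sum())),g.max(),np.median(g)
s0=np.load("s.npy");s1=avg("scene",3);t0=np.load("t.npy");t1=avg("top",3);np.save("s1.npy",s1);np.save("t1.npy",t1)
print("scene mark",mark(s0,"scene"),mark(s1,"scene"));print("top mark",mark(t0,"top"),mark(t1,"top"))
Y=np.array([np.cos(np.radians(73.6)),np.sin(np.radians(73.6))]);X=np.array([Y[1],-Y[0]]);p=np.array([.5706,-.0008])
q=[proj("scene",[*(p+a*X+b*Y),.038]) for a,b in((-.03,.0375),(.03,.0375),(.03,-.0375),(-.03,-.0375))]
Q,r=quad(s1,q,"b",2.5);W=np.array([cast("scene",u,.038) for u in Q]);c=W.mean(0)[:2]-p
print("block top in fixture x,y mm",c@X*1e3,c@Y*1e3,rect(W),r)
E
python3 chk.py
```

```text
scene mark (np.float64(-130.5143317511591), np.float32(143.01839), np.float32(24.908554)) (np.float64(22.541534693289123), np.float32(191.1316), np.float32(29.352997))
top mark (np.float64(-127.12074110204095), np.float32(150.50752), np.float32(27.31863)) (np.float64(18.02103666765508), np.float32(151.91832), np.float32(28.394836))
block top in fixture x,y mm 0.8128390587542117 -4.874672064668045 (array([ 0.57  , -0.0057,  0.038 ]), np.float64(-15.81263015252221), array([67.6178, 78.0594, 64.0965, 77.0236])) [0.41 0.16 0.04 0.09]
```

```bash
python3 - <<'E'
from h import *
np.set_printoptions(precision=2,suppress=True)
Y=np.array([np.cos(np.radians(73.6)),np.sin(np.radians(73.6))]);X=np.array([Y[1],-Y[0]]);p=np.array([.5706,-.0008])
for n,f in(("top","t1.npy"),("scene","s1.npy")):
    im=np.load(f);b0=-.0022
    q=[proj(n,[*(p+a*X+(b+b0)*Y),.038]) for a,b in((-.03,.0375),(.03,.0375),(.03,-.0375),(-.03,-.0375))]
    Q,r=quad(im,q,"b",1.8,.15,.85);W=np.array([cast(n,u,.038) for u in Q])
    L=(W[:,:2]-p)*1e3;print(n,"corners fixture x,y mm:",np.c_[L@X,L@Y].tolist(),r)
E
```

```text
top corners fixture x,y mm: [[-31.804964698129172, 39.47499046079297], [28.2141657039169, 38.56462228775952], [28.09342689284767, -36.746653388130014], [-29.744326580942896, -37.31432142576694]] [0.05 0.11 0.05 0.09]
scene corners fixture x,y mm: [[-32.90939680666176, 32.074418321710056], [32.789275691515265, 33.591112727730845], [32.12723568938282, -43.69936531669583], [-30.843461701230062, -43.584667402086275]] [0.07 0.12 0.   0.05]
```

Both views agree on the block's near edge to within 1 mm at a height of 38 mm along its length, so it lies flat. The mark turned 211° in all, about 83° past the bite after springback. The gripper is clear, so I'm handing in.

```bash
python3 -c "
from bench import *
print(hand_in())"
```

```text
the job is handed in; nothing more can be done
None
```

The job is handed in: the steel block is between the pins, polished side up, pressed flat at 38.0 mm with 25 N before clamping; the knob is about 83° past the bite after springback, and the gripper is clear.

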